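# Weigh the rewound transformer on the spring scale

## Robot

A 6-joint arm with a two-finger parallel gripper is mounted at the origin on a cart in front of the work surface, level with it; the furniture and walls round the work are solid. World frame = base frame: x ahead of the robot, y to its left, z up, the work surface at z = 0. Lengths are in m, angles in rad, forces in N, time in s.
With the tool pointing down it reaches from about 0.35 to 0.975 m from the base axis. Payload 4.9 kg.
Tool frame: the origin (TCP) lies midway between the tips of the shut fingers; the grasp point (between the pads) lies 19 mm behind it; z points along the fingers, y is the line along which they close (so a half turn about z gives the same grasp; the last joint's range is limited). The gripper opens to 85 mm and grips with 20 to 120 N. Pads are 22 mm wide; open, the fingers measure 114 mm over their backs; the gripper's body (76 mm by 85 mm) begins 54 mm behind the grasp point. The pads swing forward as they close: fully open they stand 13 mm farther back than shut.
Start: joints at [-0.119, 0.053, 1.613, -0, 1.476, -0.119], TCP at [0.625, 0, 0.231] pointing down, gripper open.
Joint ranges: [-3.01, 3.01], [-1.01, 2.22], [0.06, 2.58], [-1.02, 4.17], [0.09, 2.62], [-3.14, 3.14]. Speed limits (rad/s): [2.57, 2.57, 3.14, 3.14, 3.14, 3.14].

## Interface

Orientations are given as a rotation vector (axis times angle).
In Python, from station import ctrl, optics, job gives the robot as it stands.
- The arm moves only by the shell command python3 -m jog 'ROWS' [OPENING] [FORCE]. ROWS is JSON, a list of rows, each a list of 2 entries, a list of its own where there are three numbers: the shift along the tool's x, y, z in m, then the turn, a rotation vector about the tool's x, y, z in rad. A call has 1 to 5 rows; each row is the pose to reach, as a shift and turn from the pose commanded when the call began, along the tool's axes at that moment; what a row does not reach only later rows make up. A row lasts 1/10 s, in which the tool goes at most 50 mm and 8.59 degrees, less where a joint would pass 70% of its speed; a pose out of reach is approached as far as the arm can. A call with a gripper value outside its range is refused whole. OPENING is the opening, from 0 (shut) to 1 (fully open), set as the call begins (- or left out, the last holds). The fingers move at their own pace and stop on an object; FORCE is the grip in N (left out, the last holds). Time passes only in rows, so rows that repeat a pose let the fingers close. It gives the time, the measured TCP pose, the force, the opening and the grip force at its end, in the units of the state.
- ctrl.get_obs(): the state, without advancing time (a new reading comes with each control period).
- optics.get_image(name): name is "scene" or "side" or "wrist"; returns a dict with "image" (384x512x3 uint8, blue, green, red), "fx", "fy", "cx", "cy" (pixels), "rvec" (rotation vector, rad) and "tvec" (3), from world to camera coordinates, as OpenCV has them; the wrist camera has in their place "mount" (4x4, takes a point from camera to tool coordinates, whose origin is the TCP and whose axes are the flange's). Camera axes: x right, y down, z forward; pixel columns grow to the right and rows downward; lengths in m; the calibration is good to about 2 mm. A picture is of the moment at which its call begins: read the wrist's pose just before it. There is no depth.
- job.finish_job(): hands the job in; it is judged then, once.
The state is a dict: "t": time; "q": joint angles; "dq": joint speeds; "effort": joint torques, N m; "tool_pos": TCP position; "tool_rot": TCP orientation; "contact_force": force on the tool from outside, world axes, zero at the start; "wrist_torque": the same for the moment, N m; "opening": finger opening in m; "grip_force": force on a finger pad.
Only numpy, scipy, OpenCV 4.12 (cv2) and the standard library are available. Lean on these libraries where they do the work, as an engineer would, in place of code of your own. Each camera call takes 0.05 s, during which the arm holds its last target. There are 200 camera calls.

## Task

Weigh the rewound transformer: hang it by its bail in the hook of the spring scale, easing it down until the spring carries all of it so that the pointer neither drops nor jumps when you let go, and leave it hanging free until it has come to rest. Then ease it up off the hook just as slowly and set it down gently, upright, in the middle of the green tray. Never strain or jerk the scale, and leave the screwdriver, the pot and the heat sink where they are.

Things in the scene. Friction and masses are not known exactly. Their poses are not given: they have to be found in the camera images.
- load: rewound transformer on a steel foot plate (66 x 86 x 4 mm, long side along y), under a 7 mm wire bail standing across it in the y-z plane (posts at y = +-38 mm, peak over the middle), orange grip on top; 156 mm high, 0.25 to 0.69 kg (not known beforehand). Origin: centre of the plate's underside, z up. Transformer's top at 53 mm. Alike front and back but for two short leads
- load_grip (a point): middle of the orange grip, 136 mm above the underside of the load: a flat-sided block 30 mm (x) by 20 mm (y) by 42 mm high (z 114 to 156 mm); pinch it from above across the 20 mm (along the load's y)
- bail_seat (a point): point under the bail's peak that rests on the hook, on the load's vertical axis, 90.5 mm above its underside; the window below it, open along the load's x, is clear down to the transformer's top, 37 mm lower. An 8 mm shank 18 mm long joins the peak to the grip
- scale: bench spring scale, fixed: grey base 16 mm high, 110 mm wide, from x = -42 to 158 mm; blue column 46 x 72 mm, 278 mm high with its knob, front face at x = 99 mm. Origin on the bench straight below the hook's seat. The hook arm points along the scale's -x; the load goes on with its x along the scale's x (either way round)
- hook_seat (a point): lowest point of the hook's upper side, where the bail rests: 190 mm above the bench when empty, sinking with the load. The hook is an 8 mm bar in the scale's x-z plane, underside 8 mm below the seat; its turned-up tip ends 22 mm from the seat along -x, 16 mm above it; behind the seat the arm rises to 14 mm above it and runs level to the column
- scale_hook (a joint): how far the hook has sunk, m: 0 empty, 0.080 at the bottom stop. Spring about 100 N/m, 0.3 N before it starts to move; lightly damped: it bobs at about 2 to 3 Hz and takes about 2 s to calm. It must not bob faster than 0.06 m/s when the load is let go of, nor ever be run faster than 0.12 m/s, nor be loaded with over 18 N
- tray: shallow green tray, fixed: 140 (x) x 150 (y) x 20 mm, 4 mm walls and floor, black mat inside. Origin under its centre
- tray_floor (a point): centre of the tray's floor, 4 mm above the bench
- red_driver: red screwdriver, 28 x 210 x 26 mm, lying along its y; origin under its middle; bystander
- white_pot: white lidded pot, 52 mm across and 52 mm high; origin under its middle; bystander
- fin_sink: silver finned heat sink, 50 x 60 x 32 mm; origin under its middle; bystander

How it is judged:
On the way, in this order (a step that is already met when the one before it is completed fails the run):
1. the load hangs in the hook, let go of and at rest (distance between bail_seat and hook_seat below 0.012 m and value of joint scale_hook above 0.008 m and linear speed of load below 0.015 m/s and contact force between each of the arm, the fingers and load below 0.05 N), for 0.8 s.
2. the load is off the hook and the spring back at its empty mark (distance between bail_seat and hook_seat above 0.05 m and value of joint scale_hook below 0.004 m), for 0.1 s.
At the end, for the whole second after the job is handed in: the transformer stands upright (within 0.06 rad) on the tray's floor, its middle within 22 mm of the tray's middle, let go of and at rest, and the scale's hook is empty, within 4 mm of its empty mark (horizontal distance between load and tray below 0.022 m and height (world z) of load below 0.009 m and angle between load's own z axis and vertical below 0.06 rad and linear speed of load below 0.01 m/s and value of joint scale_hook below 0.004 m); the robot touches nothing.
It fails at once if the scale's hook bobs faster than 0.06 m/s with no finger on the load (dropped on, or let go before the spring carried just the weight) (contact force between the fingers and load below 0.1 N and (velocity of joint scale_hook above 0.06 m/s or velocity of joint scale_hook below -0.06 m/s)).
It fails at once if the scale's hook is run faster than 0.12 m/s, down or up (velocity of joint scale_hook above 0.12 m/s or velocity of joint scale_hook below -0.12 m/s).
It fails at once if the load bears on the scale with more than 18 N (snagged, or the spring run hard to its stop) (contact force between load and scale above 18 N).
It fails at once if the load is dropped: it falls faster than 0.3 m/s with no finger on it (linear speed of load above 0.3 m/s and contact force between the fingers and load below 0.1 N).
It fails at once if a bystander is moved by more than 15 mm (distance of any of red_driver, white_pot, fin_sink from where it was at the start of the episode above 0.015 m).
It also fails if it takes over 72 s, if anything falls off the work surface, if the arm or the gripper's body presses on something with over 40 N, if the wrist force passes 120 N, or if a joint passes its speed limit or range.

## Working session

There is one attempt and no reset: what is moved stays moved. The work goes in short steps, Python scripts to look and compute and a shell command to move; the robot and the scene stay as the last step left them, time stands still between calls to the robot, and variables do not carry over. Pictures are saved under pics/ and viewed, at most 12 in all, crops included, and the job is handed in when it is done.

```bash
ls; mkdir -p pics; python3 - <<'E'
from station import ctrl, optics
import cv2,pickle
o=ctrl.get_obs();print(o)
d={n:optics.get_image(n) for n in("scene","side")}
pickle.dump(d,open('im.pkl','wb'))
for n in d: cv2.imwrite(f'pics/{n}0.png',d[n]['image']);print({k:v for k,v in d[n].items() if k!='image'})
E
```

```text
pics
{'t': 0.0, 'q': array([-1.19010183e-01,  5.33640608e-02,  1.61427601e+00,  5.61547927e-06,
        1.47598120e+00, -1.18988320e-01]), 'dq': array([ 0.00127844, -0.00080874,  0.00124776,  0.00057123,  0.00029679,
        0.00156482]), 'effort': array([ 2.70554956e-04, -3.93670499e+01, -3.70175600e+01, -1.62778279e-04,
        6.93513779e-03, -6.06393527e-06]), 'tool_pos': array([6.24390043e-01, 6.85608986e-05, 2.30069286e-01]), 'tool_rot': array([-2.22033591e+00, -2.22028617e+00,  1.96189464e-03]), 'contact_force': array([-0.68934651, -0.12787844,  0.1501517 ]), 'wrist_torque': array([-0.04767713,  0.00848456, -0.01741466]), 'grip_force': 0.0, 'opening': 0.08531593773290508}
{'fx': 366.21639968513483, 'fy': 366.21639968513483, 'cx': 252.20573866182932, 'cy': 194.5213108021916, 'rvec': array([ 1.03171461, -2.33756467,  1.14911132]), 'tvec': array([0.30728728, 0.36378089, 0.97971827])}
{'fx': 462.23322827119847, 'fy': 462.23322827119847, 'cx': 252.846757538348, 'cy': 191.01870666150882, 'rvec': array([ 2.11933196,  0.06088162, -0.03490589]), 'tvec': array([-0.48815124,  0.04142116,  1.39752074])}
```

View pics/scene0.png

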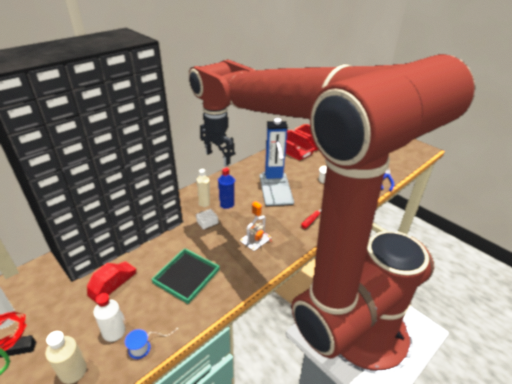

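View pics/side0.png

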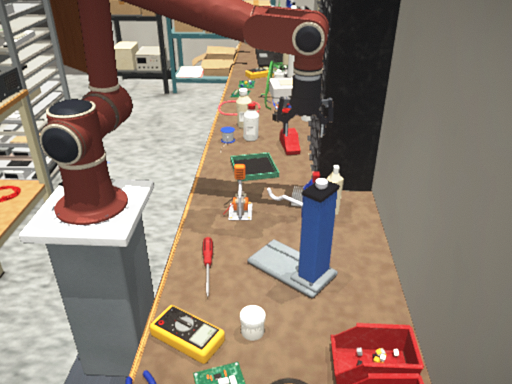

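The scene view shows the orange grip near (257,208), the tray at (186,275) and the scale at (276,160). The side view shows the grip at (239,172), the tray at (254,165), the scale column at (318,235) and the hook tip near (270,191). I'll enlarge both.

```bash
cat > h.py <<'E'
import numpy as np,cv2,pickle
from scipy.spatial.transform import Rotation as R
def cam(d):
    K=np.array([[d['fx'],0,d['cx']],[0,d['fy'],d['cy']],[0,0,1]])
    if 'mount' in d:
        T=np.eye(4);T[:3,:3]=R.from_rotvec(d['tool_rot']).as_matrix();T[:3,3]=d['tool_pos'];T=T@d['mount'];T=np.linalg.inv(T)
        return K,T[:3,:3],T[:3,3]
    return K,R.from_rotvec(d['rvec']).as_matrix(),d['tvec']
def ray(d,uv):
    K,r,t=cam(d);return -r.T@t, r.T@np.linalg.inv(K)@np.array([uv[0],uv[1],1.])
def plane(d,uv,z):
    c,v=ray(d,uv);return c+v*(z-c[2])/v[2]
def tri(d1,u1,d2,u2):
    a,v=ray(d1,u1);b,w=ray(d2,u2)
    s=np.linalg.lstsq(np.c_[v,-w],b-a,rcond=None)[0]
    p,q=a+v*s[0],b+w*s[1];return (p+q)/2,np.linalg.norm(p-q)
def proj(d,p):
    K,r,t=cam(d);x=K@(r@np.asarray(p,float)+t);return x[:2]/x[2]
def mask(img,lo,hi):
    return cv2.inRange(cv2.cvtColor(img,cv2.COLOR_BGR2HSV),lo,hi)
def blobs(m,amin=15):
    n,l,s,c=cv2.connectedComponentsWithStats(m);return [(s[i].tolist(),c[i].round(1).tolist()) for i in range(1,n) if s[i][4]>=amin]
E
python3 - <<'E'
from h import *
d=pickle.load(open('im.pkl','rb'))
for n in d:
    print(n,cam(d[n])and ray(d[n],(256,192))[0].round(3))
    for c,lo,hi in(('or',(8,150,150),(18,255,255)),('gr',(60,80,50),(90,255,200)),('blue',(105,120,60),(125,255,255))):
        print(c,blobs(mask(d[n]['image'],lo,hi)))
a=cv2.resize(d['scene']['image'][110:290,150:350],None,fx=2,fy=2,interpolation=2)
a=cv2.resize(d['scene']['image'][110:300,150:340],(570,570),interpolation=2)[:, :400] if 0 else cv2.resize(d['scene']['image'][110:260,220:320],(400,600),interpolation=2)
b=cv2.resize(d['side']['image'][150:300,220:320+20],(400,500),interpolation=2)
b=cv2.resize(d['side']['image'][150:300,225:350],(400,480),interpolation=2)
b=cv2.copyMakeBorder(b,0,120,0,0,0)
cv2.imwrite('pics/c1.png',np.hstack([a,b]))
E
```

```text
scene [-0.184  0.607  0.885]
or [([377, 154, 66, 51, 199], [404.9, 182.5]), ([252, 201, 10, 15, 91], [256.7, 208.4]), ([255, 230, 8, 10, 54], [258.4, 234.6]), ([141, 247, 176, 137, 1228], [229.5, 317.2])]
gr [([152, 249, 67, 54, 683], [185.1, 276.0])]
blue [([265, 128, 21, 51, 290], [273.1, 160.7]), ([219, 175, 16, 33, 413], [226.0, 190.7]), ([384, 174, 10, 16, 48], [389.3, 179.9]), ([125, 330, 25, 29, 400], [136.5, 341.4])]
side [ 0.555 -1.14   0.765]
or [([12, 90, 15, 11, 17], [19.3, 94.6]), ([234, 164, 12, 15, 122], [239.2, 171.0]), ([190, 177, 8, 18, 27], [193.6, 185.8]), ([232, 197, 5, 13, 38], [234.2, 203.3]), ([244, 197, 5, 13, 41], [246.0, 203.1]), ([156, 285, 8, 22, 32], [159.7, 294.1]), ([373, 357, 11, 6, 15], [377.2, 360.9])]
gr [([239, 81, 16, 7, 60], [246.6, 84.3]), ([231, 93, 8, 4, 23], [234.9, 94.9]), ([231, 153, 48, 27, 373], [257.6, 166.3]), ([194, 363, 51, 21, 501], [219.3, 374.0])]
blue [([287, 0, 4, 7, 22], [288.3, 3.3]), ([221, 127, 14, 6, 65], [227.3, 129.4]), ([304, 180, 9, 10, 32], [308.0, 184.7]), ([299, 192, 38, 91, 2444], [316.1, 236.5]), ([143, 371, 13, 13, 91], [148.8, 377.3]), ([125, 377, 7, 7, 39], [128.3, 380.4])]
```

View pics/c1.png

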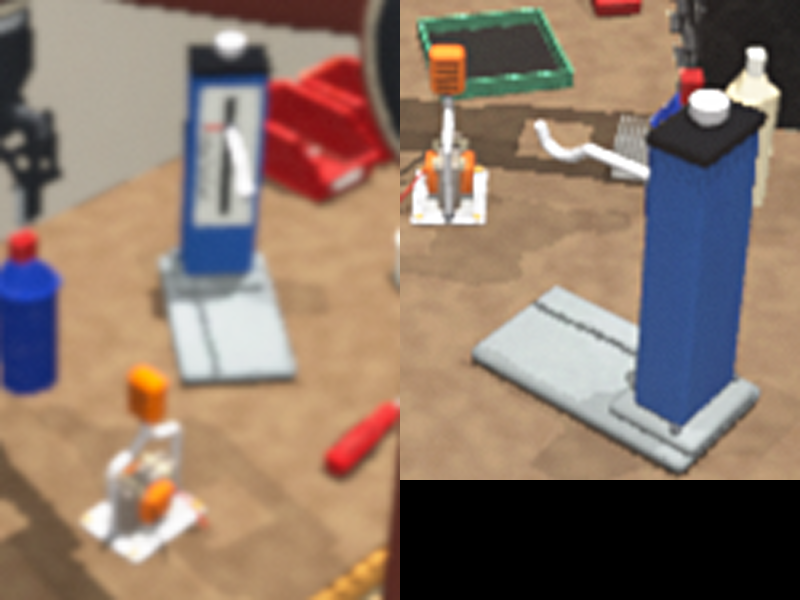

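The left half shows the load, with plate corners at about crop (80,520), (140,560), (205,512), and the scale base front corners at (185,378) and (293,375). The right half is the side view: hook tip at crop (540,125), seat at about (572,157), base corners at (475,358), (683,470), (757,390), (557,288). Next I'll turn these into positions.

```bash
python3 - <<'E'
from h import *
d=pickle.load(open('im.pkl','rb'));S,D=d['scene'],d['side']
sc=lambda x,y:(220+x/4-.375,110+y/4-.375)
sd=lambda x,y:(225+(x-400)/3.2-.34,150+y/3.2-.34)
print('grip',tri(S,(256.7,208.4),D,(239.2,171.0)))
pr=lambda n,l:print(n,*[p.round(3)[:2] for p in l])
pr('plate side',[plane(D,sd(*p),.004) for p in((411,222),(488,222),(486,170),(418,170))])
pr('plate scene',[plane(S,sc(*p),.004) for p in((80,520),(138,562),(207,515))])
pr('base side z16',[plane(D,sd(*p),.016) for p in((473,352),(681,462),(759,386),(557,287))])
pr('base scene z0',[plane(S,sc(*p),.0) for p in((185,380),(296,377))])
print('knob',tri(S,sc(230,43),D,sd(709,105)))
pr('col top side ~.262',[plane(D,sd(*p),.262) for p in((650,137),(710,157),(767,117),(690,92))])
print('seat',tri(S,sc(245,180),D,sd(572,153)))
print('seat plane .190',plane(D,sd(572,153),.19), 'tip', plane(D,sd(539,122),.206))
for n,c in(('scene',S),('side',D)):
    m=mask(c['image'],(60,80,50),(90,255,200))
    b=[x for x in blobs(m,300)][0][0]
    mm=np.zeros_like(m);mm[b[1]:b[1]+b[3],b[0]:b[0]+b[2]]=m[b[1]:b[1]+b[3],b[0]:b[0]+b[2]]
    h=cv2.convexHull(cv2.findNonZero(mm));q=cv2.approxPolyDP(h,4,True)[:,0]
    q2=[plane(c,p,.02) for p in q];pr('tray '+n,q2)
pr('pot',[plane(D,(253,316),.052)])
E
```

```text
grip (array([ 0.45040271, -0.01323751,  0.13708658]), np.float64(0.002774385134906118))
plate side [ 0.421 -0.057] [ 0.49  -0.053] [0.483 0.032] [0.419 0.028]
plate scene [0.481 0.031] [0.413 0.028] [ 0.414 -0.053]
base side z16 [ 0.49  -0.248] [ 0.646 -0.359] [ 0.709 -0.275] [ 0.554 -0.161]
base scene z0 [ 0.558 -0.168] [ 0.49 -0.25]
knob (array([ 0.64867652, -0.29940415,  0.27396435]), np.float64(0.00283509028444096))
col top side ~.262 [ 0.611 -0.32 ] [ 0.648 -0.342] [ 0.689 -0.291] [ 0.64 -0.26]
seat (array([ 0.56101884, -0.23516113,  0.1936029 ]), np.float64(0.0020254213571918676))
seat plane .190 [ 0.56188719 -0.22833221  0.19      ] tip [ 0.53714515 -0.21256764  0.206     ]
tray scene [0.428 0.166] [0.382 0.309] [0.519 0.341] [0.554 0.2  ]
tray side [0.561 0.173] [0.455 0.147] [0.395 0.298] [0.524 0.337]
pot [ 0.516 -0.467]
```

```bash
python3 -m jog '[[[0,-0.035,0],[0,0,-0.14]],[[0,-0.07,0],[0,0,-0.28]],[[-0.005,-0.105,0],[0,0,-0.42]],[[-0.01,-0.14,0],[0,0,-0.56]],[[-0.012,-0.174,0],[0,0,-0.70]]]' 1
python3 -m jog '[[[0,0,0],[0,0,-0.14]],[[0,0,0],[0,0,-0.28]],[[0,0,0],[0,0,-0.42]],[[0,0,0],[0,0,-0.56]],[[0,0,0],[0,0,-0.70]]]'
python3 -m jog '[[[0,0,0],[0,0,-0.11]],[[0,0,0],[0,0,-0.214]],[[0,0,0],[0,0,-0.214]],[[0,0,0],[0,0,-0.214]]]'
cat > shot.py <<'E'
from station import ctrl, optics
import pickle,cv2,sys
o=ctrl.get_obs();w=optics.get_image('wrist');w['tool_rot']=o['tool_rot'];w['tool_pos']=o['tool_pos']
pickle.dump(w,open(sys.argv[1]+'.pkl','wb'));cv2.imwrite(f'pics/{sys.argv[1]}.png',w['image'])
print(o['t'],o['q'].round(3),o['tool_pos'].round(4),o['tool_rot'].round(4),o['contact_force'].round(2))
E
python3 shot.py w1; python3 -c "
import pickle;w=pickle.load(open('w1.pkl','rb'));print(w['mount'].round(3),w['fx'],w['cx'],w['cy'])"
```

```text
t: 0.6
tool_pos: [0.4493, -0.0121, 0.2305]
tool_rot: [-1.316, -2.851, 0.001]
contact_force: [-1.0, -0.2, -0.4]
opening: 0.0855
grip_force: 0.0
t: 1.1
tool_pos: [0.4506, -0.012, 0.2308]
tool_rot: [-0.259, -3.13, -0.0]
contact_force: [0.3, -0.3, -0.3]
opening: 0.0854
grip_force: 0.0
t: 1.5
tool_pos: [0.4508, -0.012, 0.231]
tool_rot: [0.064, -3.14, -0.0]
contact_force: [0.9, -0.4, 0.6]
opening: 0.0854
grip_force: 0.0
1.5 [-0.192 -0.385  2.    -0.     1.527 -1.804] [ 0.4508 -0.012   0.231 ] [ 6.4500e-02 -3.1403e+00 -2.0000e-04] [ 0.9  -0.41  0.56]
[[ 0.001 -0.962 -0.274  0.071]
 [ 1.     0.001  0.    -0.   ]
 [-0.    -0.274  0.962 -0.142]
 [ 0.     0.     0.     1.   ]] 280.3414842279022 253.88727178524212 194.82521278842862
```

View pics/w1.png

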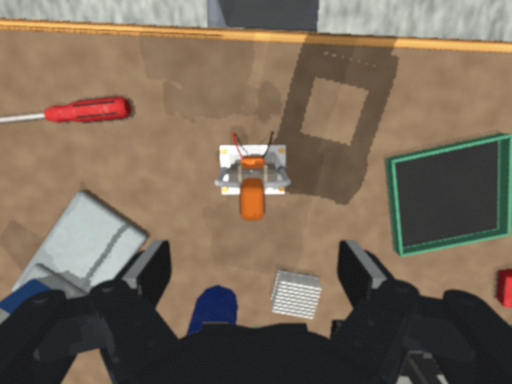

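The wrist view shows the load with its plate at (220–286, 145–194) and the orange grip at (252,200). The tray's near corners are at (387,158), (503,134) and (400,255), and the scale base corners are at (83,190) and (148,238).

```bash
python3 - <<'E'
from h import *
w=pickle.load(open('w1.pkl','rb'));I=w['image']
pr=lambda n,l:print(n,*[p.round(4)[:2] for p in l])
m=mask(I,(8,150,120),(20,255,255));print([b for b in blobs(m,40)])
c=m.copy();c[:174]=0;c[:,:235]=0;c[225:]=0;c[:,270:]=0
r=cv2.minAreaRect(cv2.findNonZero(c));print(r)
pr('grip top-face corners z.156',[plane(w,p,.156) for p in((240.5,220),(265,220))])
m=mask(I,(0,0,190),(180,40,255));m[:140]=0;m[200:]=0;m[:,:210]=0;m[:,295:]=0
r=cv2.minAreaRect(cv2.findNonZero(m));bp=cv2.boxPoints(r);P=[plane(w,p,.004) for p in bp];print(bp.round(1).tolist());pr('plate',P);print(np.mean(P,0).round(4))
for i in range(4):
    v=(P[(i+1)%4]-P[i]);print(np.linalg.norm(v).round(4),np.degrees(np.arctan2(v[1],v[0])).round(1))
g=mask(I,(60,80,40),(90,255,220))
h=cv2.convexHull(cv2.findNonZero(g));q=cv2.approxPolyDP(h,5,True)[:,0];print(q.tolist());pr('tray z.02',[plane(w,p,.02) for p in q])
pr('base z.016',[plane(w,p,.016) for p in((83,190),(148,238))])
for n,p in(('tray',(.471,.254,.02)),('grip',(.4504,-.0132,.156))):print(n,proj(w,p))
E
```

```text
[([0, 25, 81, 7, 272], [35.7, 27.6]), ([88, 29, 21, 4, 50], [99.2, 30.2]), ([171, 28, 38, 7, 105], [187.3, 30.6]), ([325, 36, 42, 7, 115], [345.1, 38.2]), ([241, 157, 23, 12, 238], [252.2, 162.1]), ([240, 179, 24, 41, 903], [251.7, 199.5])]
((251.5, 199.0), (40.0, 23.0), 90.0)
grip top-face corners z.156 [ 0.4641 -0.0227] [ 0.4633 -0.0025]
[[215.0, 194.0], [215.0, 145.0], [284.0, 145.0], [284.0, 194.0]]
plate [ 0.4863 -0.0639] [ 0.4199 -0.0641] [0.4162 0.0257] [0.4824 0.0304]
[ 0.4512 -0.018   0.004 ]
0.0664 -179.8
0.0899 92.4
0.0663 4.1
0.0943 -87.6
[[511, 135], [509, 234], [404, 255], [395, 250], [386, 159]]
tray z.02 [0.3908 0.3031] [0.5218 0.3391] [0.5592 0.2019] [0.5521 0.188 ] [0.4268 0.1539]
base z.016 [ 0.4846 -0.236 ] [ 0.55   -0.1547]
tray [456.0891788 195.7844955]
grip [252.65466393 204.64451303]
```

```bash
cat > f.py <<'E'
from station import ctrl
o=ctrl.get_obs();print('t',o['t'],'p',o['tool_pos'].round(4),'F',o['contact_force'].round(2),'T',o['wrist_torque'].round(3),'op',round(o['opening'],4),'g',o['grip_force'])
E
python3 -m jog '[[[0.001,-0.001,0.02],[0,0,0]],[[0.002,-0.001,0.045],[0,0,0]],[[0.002,-0.001,0.07],[0,0,0]],[[0.002,-0.001,0.095],[0,0,0]],[[0.002,-0.001,0.11],[0,0,0]]]' >/dev/null
python3 -m jog '[[[0,0,0.003],[0,0,0]],[[0,0,0.005],[0,0,0]],[[0,0,0.005],[0,0,0]],[[0,0,0.005],[0,0,0]]]' >/dev/null; python3 f.py
for i in 1 2 3; do python3 -m jog '[[[0,0,0],[0,0,0]]]' >/dev/null; python3 f.py; done
python3 -m jog '[[[0,0,0],[0,0,0]],[[0,0,0],[0,0,0]],[[0,0,0],[0,0,0]],[[0,0,0],[0,0,0]],[[0,0,0],[0,0,0]]]' 0.1 60 >/dev/null; python3 f.py
python3 -m jog '[[[0,0,0],[0,0,0]],[[0,0,0],[0,0,0]],[[0,0,0],[0,0,0]]]' >/dev/null; python3 f.py
python3 shot.py w2
```

```text
t 2.45 p [ 0.4499 -0.0132  0.1176] F [0.28 0.03 1.28] T [-0.06   0.011 -0.001] op 0.0857 g 0.0
t 2.55 p [ 0.4497 -0.0132  0.1174] F [-0.29 -0.56  0.05] T [0.012 0.04  0.008] op 0.0856 g 0.0
t 2.65 p [ 0.4494 -0.0131  0.117 ] F [-0.18 -0.3  -1.  ] T [ 0.051 -0.024  0.069] op 0.0859 g 0.0
t 2.75 p [ 0.4492 -0.0131  0.1167] F [-1.54 -0.18  0.34] T [-0.004  0.023 -0.032] op 0.0855 g 0.0
t 3.25 p [ 0.4491 -0.0133  0.1163] F [ 0.67 -1.37 -0.71] T [-0.074 -0.105 -0.007] op 0.0192 g 59.427502155303955
t 3.55 p [ 0.4491 -0.0133  0.1163] F [ 0.43 -2.13  0.38] T [-0.297  0.002 -0.002] op 0.0196 g 59.31436836719513
3.55 [-0.195 -0.288  2.122 -0.     1.307 -1.809] [ 0.4491 -0.0133  0.1163] [-6.7700e-02  3.1408e+00 -8.0000e-04] [ 0.43 -2.13  0.38]
```

```bash
python3 -m jog '[[[0,0,-0.004],[0,0,0]],[[0,0,-0.01],[0,0,0]],[[0,0,-0.02],[0,0,0]],[[0,0,-0.035],[0,0,0]],[[0,0,-0.05],[0,0,0]]]' >/dev/null
python3 f.py
python3 -m jog '[[[0,0,-0.02],[0,0,0]],[[0,0,-0.04],[0,0,0]],[[0,0,-0.06],[0,0,0]],[[0,-0.01,-0.07],[0,0,0]],[[0,-0.03,-0.072],[0,0,0]]]' >/dev/null
python3 -m jog '[[[0,-0.02,0],[0,0,0]],[[0,-0.04,0],[0,0,0]],[[0,-0.06,0],[0,0,0]],[[0,-0.075,0],[0,0,0]],[[0,-0.08,0],[0,0,0]]]' >/dev/null
python3 -m jog '[[[0,0,0],[0,0,0]],[[0,0,0],[0,0,0]],[[0,0,0],[0,0,0]]]' >/dev/null
python3 f.py
python3 shot.py w3; python3 - <<'E'
from station import optics
import pickle,cv2,numpy as np
from h import *
d={n:optics.get_image(n) for n in("scene","side")};pickle.dump(d,open('im3.pkl','wb'))
w=pickle.load(open('w3.pkl','rb'))
print(proj(w,(.557,-.23,.19)),proj(d['side'],(.557,-.23,.19)))
b=cv2.resize(d['side']['image'][150:250,225:325],(400,400),interpolation=2)
a=cv2.resize(w['image'],(400,300));a=cv2.copyMakeBorder(a,0,100,0,0,0)
cv2.imwrite('pics/c3.png',np.hstack([a,b]))
E
```

```text
t 4.1 p [ 0.4491 -0.013   0.1677] F [-0.71 -0.34 -6.31] T [-0.093 -0.038 -0.011] op 0.0195 g 58.74455451965332
t 5.4 p [ 0.4538 -0.1223  0.2383] F [ 0.29  0.37 -5.32] T [ 0.009 -0.036  0.   ] op 0.0191 g 59.31291103363037
5.4 [-0.422 -0.337  1.952  0.     1.527 -2.037] [ 0.4538 -0.1223  0.2383] [ 6.9400e-02 -3.1408e+00 -6.0000e-04] [ 0.29  0.37 -5.32]
[116.91367567 329.66645414] [276.29852396 197.7910398 ]
```

View pics/c3.png

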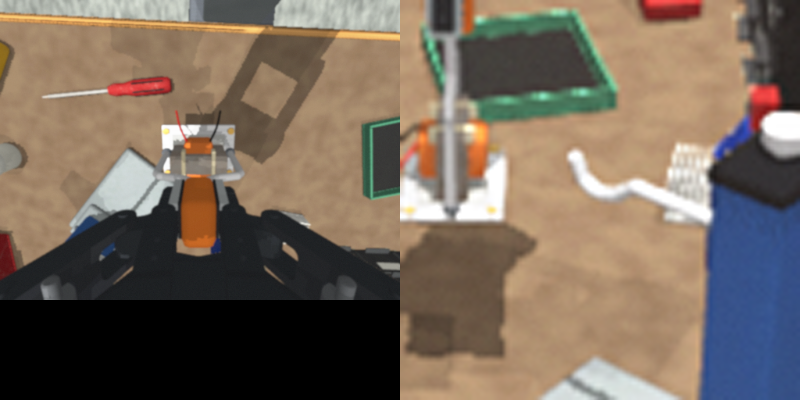

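The side crop shows the hook tip at (573,153) and the valley at about (604,185). The fingers hide the hook from the wrist camera, so I'll swing to the far side with the load already turned to the scale's heading.

```bash
python3 -m jog '[[[0.006,-0.02,0],[0,0,0.134]],[[0.012,-0.04,0],[0,0,0.268]],[[0.018,-0.06,0],[0,0,0.402]],[[0.024,-0.08,0],[0,0,0.536]],[[0.028,-0.099,0],[0,0,0.67]]]' >/dev/null
python3 f.py
python3 -m jog '[[[-0.015,-0.02,0],[0,0,0]],[[-0.03,-0.042,0],[0,0,0]],[[-0.046,-0.063,0],[0,0,0]],[[-0.066,-0.06,0],[0,0,0]],[[-0.09,-0.057,0],[0,0,0]]]' >/dev/null; python3 f.py
python3 -m jog '[[[-0.02,0.003,0],[0,0,0]],[[-0.036,0.005,0],[0,0,0]],[[-0.036,0.005,0],[0,0,0]]]' >/dev/null
for i in 1 2 3 4 5; do python3 -m jog '[[[0,0,0],[0,0,0]]]' >/dev/null; python3 f.py; done
python3 shot.py w4
```

```text
t 6.05 p [ 0.4298 -0.2236  0.2383] F [ 0.33  0.   -5.93] T [0.006 0.022 0.016] op 0.0194 g 60.03247797489166
t 6.55 p [ 0.4697 -0.3226  0.2382] F [ 0.34 -0.28 -4.86] T [0.042 0.05  0.017] op 0.0189 g 60.393415689468384
t 6.95 p [ 0.5016 -0.3387  0.2379] F [ 0.51  0.66 -5.27] T [-0.002  0.016 -0.016] op 0.0192 g 60.37053823471069
t 7.05 p [ 0.5013 -0.3386  0.2381] F [-0.29 -0.69 -4.93] T [-0.041 -0.004 -0.004] op 0.0196 g 60.370495319366455
t 7.15 p [ 0.5012 -0.3387  0.2383] F [ 0.31  0.36 -4.55] T [-0.009 -0.019 -0.03 ] op 0.0191 g 60.37054181098938
t 7.25 p [ 0.5013 -0.3389  0.2384] F [-0.55  0.03 -5.83] T [ 0.012 -0.007 -0.025] op 0.0195 g 60.370763540267944
t 7.35 p [ 0.5014 -0.339   0.2385] F [ 0.32 -0.84 -5.4 ] T [0.014 0.047 0.024] op 0.0194 g 60.37028431892395
7.35 [-0.717  0.002  1.653 -0.     1.487 -1.661] [ 0.5014 -0.339   0.2385] [ 9.6850e-01  2.9883e+00 -2.0000e-04] [ 0.32 -0.84 -5.4 ]
```

View pics/w4.png

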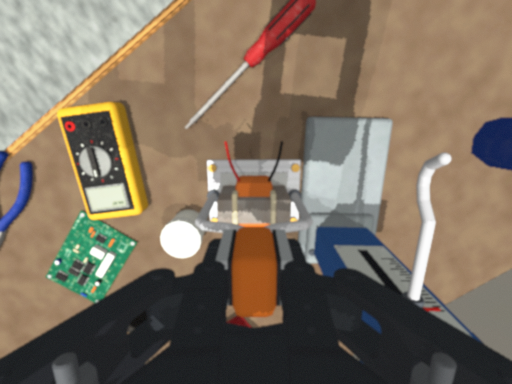

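The wrist view now shows the whole hook: tip end at about (446,158), a bend at (424,172), then the arm from (429,222) to (415,298). The scale base corners are at (307,118) and (391,118).

```bash
python3 - <<'E'
from h import *
w=pickle.load(open('w4.pkl','rb'));d=pickle.load(open('im3.pkl','rb'))['side']
for n,p,z in(('tip',(446,159),.204),('bend',(425,178),.192),('seat?',(428,205),.186),('arm1',(430,222),.2),('arm2',(423,262),.2),('arm3',(415,296),.2),('b1',(307,118),.016),('b2',(391,118),.016),('b3',(303,215),.016),('b4',(380,228),.016)):
    print(n,plane(w,p,z).round(4))
print('tri tip',tri(w,(446,158.5),d,(268.3,188.5)))
m=mask(w['image'],(0,0,190),(180,50,255));m[:,:395]=0;m[:145]=0;m[305:]=0
for v in range(152,300,8):
    x=np.where(m[v])[0]
    if len(x): print(v,x.min(),x.max(),end='; ')
print()
y=-35.9*np.pi/180;ux=np.array([np.cos(y),np.sin(y)])
t=plane(w,(446,159),.204)[:2];print('seat from tip',t+.020*ux)
b=(plane(w,(307,118),.016)+plane(w,(391,118),.016))[:2]/2;print('seat from base',b+.042*ux)
for s in((.5545,-.2285),(.557,-.229),(.552,-.228)):
  for x,z in((-.022,.206),(-.01,.186),(0,.186),(.03,.2),(.09,.2)):print(s,x,proj(w,(*(np.array(s)+x*ux),z)).round(1),proj(d,(*(np.array(s)+x*ux),z)).round(1))
E
```

```text
tip [ 0.537  -0.2159  0.204 ]
bend [ 0.5469 -0.2277  0.192 ]
seat? [ 0.5697 -0.2327  0.186 ]
arm1 [ 0.5727 -0.2419  0.2   ]
arm2 [ 0.5977 -0.2597  0.2   ]
arm3 [ 0.6199 -0.2773  0.2   ]
b1 [ 0.4862 -0.2467  0.016 ]
b2 [ 0.548  -0.1614  0.016 ]
b3 [ 0.5915 -0.3215  0.016 ]
b4 [ 0.6709 -0.2447  0.016 ]
tri tip (array([ 0.53699231, -0.21578692,  0.20527149]), np.float64(0.0019040764650210401))
160 440 450; 168 426 434; 176 421 431; 184 420 429; 192 420 429; 200 420 429; 208 422 431; 216 424 434; 224 424 435; 232 423 433; 240 421 431; 248 419 430; 256 418 428; 264 416 426; 272 414 425; 280 413 423; 288 411 421; 296 410 419; 
seat from tip [ 0.55315777 -0.22764004]
seat from base [ 0.55110523 -0.22867126]
(0.5545, -0.2285) -0.022 [448.4 158.8] [267.9 188.4]
(0.5545, -0.2285) -0.01 [426.2 171.5] [271.8 197.4]
(0.5545, -0.2285) 0 [423.8 185.3] [275.2 198.9]
(0.5545, -0.2285) 0.03 [428.4 232. ] [285.9 198.1]
(0.5545, -0.2285) 0.09 [414.8 305.6] [307.9 207.3]
(0.557, -0.229) -0.022 [449.4 162.5] [268.9 188.6]
(0.557, -0.229) -0.01 [427.1 174.8] [272.8 197.6]
(0.557, -0.229) 0 [424.8 188.4] [276.3 199. ]
(0.557, -0.229) 0.03 [429.3 235.1] [287.  198.3]
(0.557, -0.229) 0.09 [415.7 308.2] [309.1 207.5]
(0.552, -0.228) -0.022 [447.4 155.1] [266.8 188.3]
(0.552, -0.228) -0.01 [425.2 168.3] [270.7 197.3]
(0.552, -0.228) 0 [422.9 182.1] [274.1 198.7]
(0.552, -0.228) 0.03 [427.4 228.9] [284.8 198. ]
(0.552, -0.228) 0.09 [413.9 303. ] [306.8 207.1]
```

```bash
python3 -m jog '[[[0.02,0,0],[0,0,0]],[[0.045,0,0],[0,0,0]],[[0.07,0,0],[0,0,0]],[[0.095,0.01,0],[0,0,0]],[[0.108,0.03,0],[0,0,0]]]' >/dev/null
python3 -m jog '[[[0,0.02,0],[0,0,0]],[[0,0.045,0],[0,0,0]],[[0,0.07,0],[0,0,0]],[[0,0.085,0],[0,0,0]],[[0,0.09,0],[0,0,0]]]' >/dev/null
for i in 1 2 3 4 5; do python3 -m jog '[[[0,0,0],[0,0,0]]]' >/dev/null; python3 f.py; done
cat > rel.py <<'E'
from station import ctrl
from h import *
o=ctrl.get_obs();y=np.radians(-36.1);u=np.array([np.cos(y),np.sin(y)]);v=np.array([-u[1],u[0]])
r=o['tool_pos'][:2]-np.array([.554,-.2283]);ax=R.from_rotvec(o['tool_rot']).as_matrix()
print('t',o['t'],'along x,y mm',(r@u*1000).round(1),(r@v*1000).round(1),'z',o['tool_pos'][2].round(4),'seat z',(o['tool_pos'][2]-.0258).round(4),'F',o['contact_force'].round(2),'T',o['wrist_torque'].round(3),'yaw',np.degrees(np.arctan2(ax[1,1],ax[0,1])).round(2)-90)
E
python3 rel.py
python3 - <<'E'
from station import optics
from h import *
d={n:optics.get_image(n) for n in("scene","side")};pickle.dump(d,open('im5.pkl','wb'))
b=cv2.resize(d['side']['image'][140:240,210:310],(600,600),interpolation=2)
cv2.imwrite('pics/c5.png',b)
E
```

```text
t 8.5 p [ 0.4846 -0.1785  0.2383] F [-0.08  0.34 -5.07] T [-0.046  0.031  0.01 ] op 0.0196 g 60.475616455078125
t 8.6 p [ 0.4842 -0.1792  0.2383] F [-0.65  0.57 -4.73] T [ 0.042  0.077 -0.004] op 0.0197 g 60.47399640083313
t 8.7 p [ 0.4841 -0.1793  0.2383] F [-0.44 -0.01 -5.15] T [-0.024 -0.028  0.013] op 0.0193 g 60.47309160232544
t 8.8 p [ 0.4842 -0.1792  0.2383] F [ 1.2  -0.11 -5.9 ] T [ 0.043  0.075 -0.021] op 0.0191 g 60.47308802604675
t 8.9 p [ 0.4843 -0.1791  0.2383] F [ 0.01  0.05 -5.84] T [0.001 0.054 0.008] op 0.0191 g 60.47279119491577
t 8.9 along x,y mm -85.3 -1.3 z 0.2383 seat z 0.2125 F [ 0.01  0.05 -5.84] T [0.001 0.054 0.008] yaw -35.96
```

View pics/c5.png

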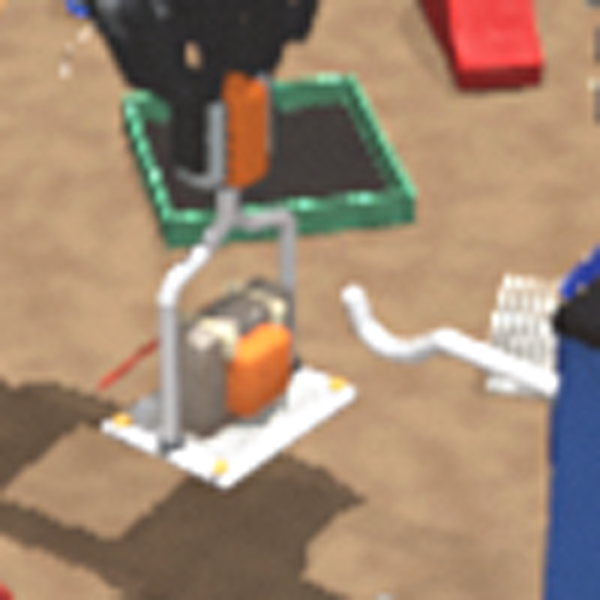

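The load hangs straight, with its bail peak at about crop (235,222) and the hook tip at (352,292), and the window faces the hook. Two numeric checks before moving in.

```bash
python3 - <<'E'
from h import *
d=pickle.load(open('im5.pkl','rb'))['side']
c=lambda x,y:(210+x/6-.4,140+y/6-.4)
print(proj(d,(.4843,-.1791,.2125)),c(235,222))
g=mask(d['image'],(60,80,40),(90,255,220));print(blobs(g,100))
P=[plane(d,c(*p),.02)[:2].round(4) for p in((127,97),(352,80),(413,195),(170,225))];print(P,np.mean(P,0))
E
```

```text
[246.55213346 177.64200327] (248.76666666666665, 176.6)
[([256, 153, 23, 26, 200], [267.8, 167.2]), ([231, 155, 15, 26, 106], [236.5, 168.2]), ([194, 363, 51, 21, 508], [219.3, 374.0])]
[array([0.3932, 0.3076]), array([0.5246, 0.3372]), array([0.5622, 0.1988]), array([0.4314, 0.158 ])] [0.47785 0.2504 ]
```

```bash
python3 -m jog '[[[-0.01,0.001,0],[0,0,0]],[[-0.02,0.001,0],[0,0,0]],[[-0.03,0.001,0],[0,0,0]],[[-0.04,0.001,0],[0,0,0]],[[-0.048,0.001,0],[0,0,0]]]' >/dev/null; python3 rel.py
python3 -m jog '[[[-0.006,0,0],[0,0,0]],[[-0.012,0,0],[0,0,0]],[[-0.018,0,0],[0,0,0]],[[-0.024,0,0],[0,0,0]],[[-0.030,0,0],[0,0,0]]]' >/dev/null; python3 rel.py
python3 -m jog '[[[-0.004,0,0],[0,0,0]],[[-0.007,0,0],[0,0,0]],[[-0.007,0,0],[0,0,0]],[[-0.007,0,0],[0,0,0]]]' >/dev/null; python3 rel.py
python3 shot.py w6;python3 - <<'E'
from station import optics
from h import *
w=pickle.load(open('w6.pkl','rb'))
d={n:optics.get_image(n) for n in("scene","side")};pickle.dump(d,open('im6.pkl','wb'))
b=cv2.resize(d['side']['image'][150:220,240:310],(560,560),interpolation=2)
cv2.imwrite('pics/c6.png',b)
print(proj(d['side'],(.554,-.2283,.2125)),proj(d['side'],(.554,-.2283,.19)))
E
```

```text
t 9.5 along x,y mm -36.3 0.4 z 0.2381 seat z 0.2123 F [ 0.53  0.51 -6.51] T [ 0.048  0.027 -0.039] yaw -35.92
t 10.0 along x,y mm -7.0 0.5 z 0.2383 seat z 0.2125 F [-0.63 -0.   -4.51] T [ 0.039 -0.003 -0.004] yaw -35.91
t 10.4 along x,y mm -0.5 0.6 z 0.2382 seat z 0.2124 F [ 0.08 -1.12 -5.57] T [-0.034  0.    -0.027] yaw -35.91
10.4 [-0.514 -0.013  1.668  0.     1.487 -1.458] [ 0.5539 -0.2275  0.2382] [-9.6840e-01 -2.9882e+00 -2.0000e-04] [ 0.08 -1.12 -5.57]
[275.25894708 189.10111514] [275.01988176 197.36237131]
```

View pics/c6.png

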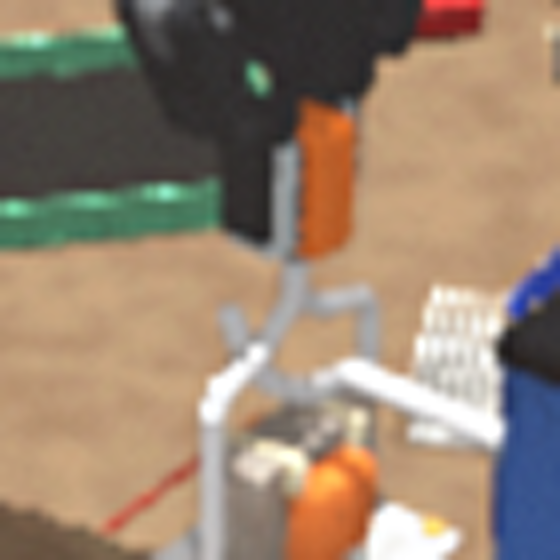

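The bail peak is at about crop (297,303) and the hook valley at (280,378). The bail hangs 3 mm or so too far toward the column, so I'll shift 3 mm back and lower slowly.

```bash
python3 -m jog '[[[0.002,0,0.003],[0,0,0]],[[0.003,0,0.006],[0,0,0]],[[0.003,0,0.009],[0,0,0]],[[0.003,0,0.012],[0,0,0]],[[0.003,0,0.015],[0,0,0]]]' >/dev/null; python3 rel.py
python3 -m jog '[[[0,0,0.002],[0,0,0]],[[0,0,0.004],[0,0,0]],[[0,0,0.006],[0,0,0]],[[0,0,0.008],[0,0,0]],[[0,0,0.010],[0,0,0]]]' >/dev/null; python3 rel.py
python3 -m jog '[[[0,0,0.002],[0,0,0]],[[0,0,0.004],[0,0,0]],[[0,0,0.006],[0,0,0]],[[0,0,0.008],[0,0,0]],[[0,0,0.010],[0,0,0]]]' >/dev/null; python3 rel.py
for i in 1 2 3 4; do python3 -m jog '[[[0,0,0],[0,0,0]]]' >/dev/null; python3 rel.py; done
```

```text
t 11.05 along x,y mm -3.5 0.5 z 0.2229 seat z 0.1971 F [-0.21 -0.29 -4.98] T [-0.023 -0.004  0.009] yaw -35.91
t 11.55 along x,y mm -3.3 0.5 z 0.2133 seat z 0.1875 F [ 0.31 -0.22 -4.4 ] T [0.033 0.006 0.028] yaw -35.91
t 12.05 along x,y mm -3.3 0.5 z 0.2034 seat z 0.1776 F [-0.77 -0.16 -4.27] T [-0.019  0.057 -0.062] yaw -35.91
t 12.15 along x,y mm -3.4 0.5 z 0.2031 seat z 0.1773 F [ 0.29  0.08 -3.3 ] T [-0.     0.037  0.041] yaw -35.91
t 12.25 along x,y mm -3.4 0.5 z 0.2034 seat z 0.1776 F [-0.28 -0.74 -4.27] T [-0.02   0.098  0.027] yaw -35.91
t 12.35 along x,y mm -3.4 0.5 z 0.2035 seat z 0.1777 F [ 0.32 -0.29 -3.46] T [0.017 0.073 0.067] yaw -35.91
t 12.45 along x,y mm -3.4 0.5 z 0.2035 seat z 0.1777 F [-0.51 -0.03 -3.96] T [ 0.021  0.05  -0.055] yaw -35.91
```

```bash
python3 -m jog '[[[0,0,0.0025],[0,0,0]],[[0,0,0.005],[0,0,0]],[[0,0,0.0075],[0,0,0]],[[0,0,0.01],[0,0,0]],[[0,0,0.0125],[0,0,0]]]' >/dev/null; python3 rel.py
python3 -m jog '[[[0,0,0.0025],[0,0,0]],[[0,0,0.005],[0,0,0]],[[0,0,0.0075],[0,0,0]],[[0,0,0.01],[0,0,0]],[[0,0,0.0125],[0,0,0]]]' >/dev/null; python3 rel.py
python3 -m jog '[[[0,0,0.002],[0,0,0]],[[0,0,0.004],[0,0,0]],[[0,0,0.006],[0,0,0]],[[0,0,0.008],[0,0,0]],[[0,0,0.009],[0,0,0]]]' >/dev/null; python3 rel.py
for i in 1 2 3 4 5 6 7 8 9 10 11 12; do python3 -m jog '[[[0,0,0],[0,0,0]]]' >/dev/null; python3 f.py; done
```

```text
t 12.95 along x,y mm -3.3 0.5 z 0.1907 seat z 0.1649 F [-0.57  0.06 -2.68] T [-0.044  0.135  0.05 ] yaw -35.91
t 13.45 along x,y mm -3.3 0.5 z 0.1783 seat z 0.1525 F [-1.11 -0.75 -1.19] T [-0.037  0.171 -0.095] yaw -35.92
t 13.95 along x,y mm -3.3 0.5 z 0.1693 seat z 0.1435 F [-1.05 -1.3  -1.64] T [-0.17   0.11   0.019] yaw -35.91
t 14.05 p [ 0.5516 -0.226   0.1693] F [-0.6  -0.36 -1.08] T [-0.161  0.143 -0.012] op 0.0195 g 60.97927808761597
t 14.15 p [ 0.5516 -0.2259  0.1695] F [-0.89 -0.4  -0.56] T [-0.153  0.163 -0.013] op 0.0194 g 60.984259843826294
t 14.25 p [ 0.5516 -0.2259  0.1695] F [-1.09 -0.47  0.28] T [-0.157  0.102  0.009] op 0.0194 g 60.98522901535034
t 14.35 p [ 0.5516 -0.2259  0.1695] F [-0.15 -0.39 -1.04] T [-0.137  0.126  0.003] op 0.0197 g 60.98510026931763
t 14.45 p [ 0.5516 -0.2259  0.1694] F [-0.19 -1.13  0.26] T [-0.158  0.069  0.005] op 0.0191 g 60.986727476119995
t 14.55 p [ 0.5516 -0.2259  0.1694] F [-0.8  -1.22  0.1 ] T [-0.161  0.008 -0.016] op 0.0195 g 60.98885893821716
t 14.65 p [ 0.5516 -0.2259  0.1693] F [ 0.57 -1.26 -0.1 ] T [-0.088  0.064 -0.026] op 0.019 g 60.99018931388855
t 14.75 p [ 0.5516 -0.2259  0.1693] F [ 0.35 -0.35  0.81] T [-0.133  0.057 -0.04 ] op 0.019 g 60.990954637527466
t 14.85 p [ 0.5516 -0.2259  0.1694] F [-0.6  -0.62 -0.24] T [-0.13   0.049 -0.02 ] op 0.0194 g 60.989906787872314
t 14.95 p [ 0.5516 -0.2259  0.1693] F [-0.5  -0.56 -0.99] T [-0.129  0.05   0.016] op 0.0197 g 60.99177002906799
t 15.05 p [ 0.5516 -0.2259  0.1694] F [-1.15 -1.58 -1.42] T [-0.203 -0.013  0.017] op 0.0193 g 60.99063992500305
t 15.15 p [ 0.5516 -0.2259  0.1693] F [ 0.68 -1.11  0.03] T [-0.206  0.062  0.004] op 0.0197 g 60.991573333740234
```

```bash
cat > av.py <<'E'
import sys,re,numpy as np
F=np.array([[float(x) for x in re.search(r'contact_force: \[(.*)\]',l).group(1).split(',')] for l in sys.stdin if 'contact_force' in l])
m=F.mean(0);print('n',len(F),'F',m.round(2),'sem',(F.std(0)/len(F)**.5).round(2),'along ux,uy',round(.808*m[0]-.589*m[1],2),round(.589*m[0]+.808*m[1],2))
E
python3 -m jog '[[[0,-0.001,0],[0,0,0]],[[0,-0.002,0],[0,0,0]],[[0,-0.002,0],[0,0,0]]]' >/dev/null
for i in 1 2 3 4 5 6 7 8 9 10; do python3 -m jog '[[[0,0,0],[0,0,0]]]'; done | python3 av.py; python3 rel.py
python3 -m jog '[[[0,-0.001,0],[0,0,0]],[[0,-0.002,0],[0,0,0]],[[0,-0.002,0],[0,0,0]]]' >/dev/null
for i in 1 2 3 4 5 6 7 8 9 10; do python3 -m jog '[[[0,0,0],[0,0,0]]]'; done | python3 av.py; python3 rel.py
```

```text
n 10 F [ 3.44  4.17 -0.54] sem [0.13 0.15 0.2 ] along ux,uy 0.32 5.4
t 16.45 along x,y mm -3.4 -0.1 z 0.1695 seat z 0.1437 F [3.98 3.51 0.08] T [ 0.711 -0.673  0.001] yaw -35.89
n 10 F [ 5.99  6.8  -0.76] sem [0.13 0.17 0.09] along ux,uy 0.83 9.02
t 17.75 along x,y mm -3.4 -0.7 z 0.1696 seat z 0.1438 F [ 6.5   7.04 -0.89] T [ 1.397 -1.133 -0.027] yaw -35.87
```

```bash
python3 -m jog '[[[0,0.0012,0],[0,0,0]],[[0,0.0024,0],[0,0,0]],[[0,0.0036,0],[0,0,0]],[[0,0.0036,0],[0,0,0]]]' >/dev/null
for i in 1 2 3 4 5 6 7 8 9 10; do python3 -m jog '[[[0,0,0],[0,0,0]]]'; done | python3 av.py; python3 rel.py
```

```text
n 10 F [ 1.41  0.76 -0.39] sem [0.16 0.15 0.07] along ux,uy 0.69 1.44
t 19.15 along x,y mm -3.4 0.1 z 0.1693 seat z 0.1435 F [ 1.35  0.49 -0.66] T [ 0.111 -0.2    0.01 ] yaw -35.91
```

```bash
python3 -m jog '[[[0,0.0006,0.0015],[0,0,0]],[[-0.0002,0.0006,0.003],[0,0,0]],[[-0.0002,0.0006,0.004],[0,0,0]],[[-0.0002,0.0006,0.004],[0,0,0]]]' >/dev/null
for i in 1 2 3 4 5 6 7 8 9 10 11 12 13 14 15 16; do python3 -m jog '[[[0,0,0],[0,0,0]]]'; done | python3 av.py; python3 rel.py
```

```text
n 16 F [-3.37 -2.71 -0.21] sem [0.24 0.13 0.09] along ux,uy -1.12 -4.18
t 21.15 along x,y mm -3.3 0.6 z 0.1652 seat z 0.1394 F [-3.18 -3.31  0.04] T [-0.612  0.836 -0.008] yaw -35.91
```

```bash
python3 -m jog '[[[0.0001,-0.0004,0],[0,0,0]],[[0.0001,-0.0004,0],[0,0,0]],[[0.0001,-0.0004,0],[0,0,0]]]' >/dev/null
for i in 1 2 3 4 5 6 7 8 9 10; do python3 -m jog '[[[0,0,0],[0,0,0]]]'; done | python3 av.py; python3 rel.py
python3 - <<'E'
from station import optics
from h import *
d={n:optics.get_image(n) for n in("scene","side")};pickle.dump(d,open('im7.pkl','wb'))
b=cv2.resize(d['side']['image'][155:225,240:310],(560,560),interpolation=2)
cv2.imwrite('pics/c7.png',b)
E
```

```text
n 10 F [-2.7  -1.77 -0.28] sem [0.17 0.24 0.16] along ux,uy -1.14 -3.02
t 22.45 along x,y mm -3.3 0.4 z 0.1653 seat z 0.1395 F [-2.06 -1.68 -0.5 ] T [-0.247  0.495 -0.022] yaw -35.91
```

View pics/c7.png

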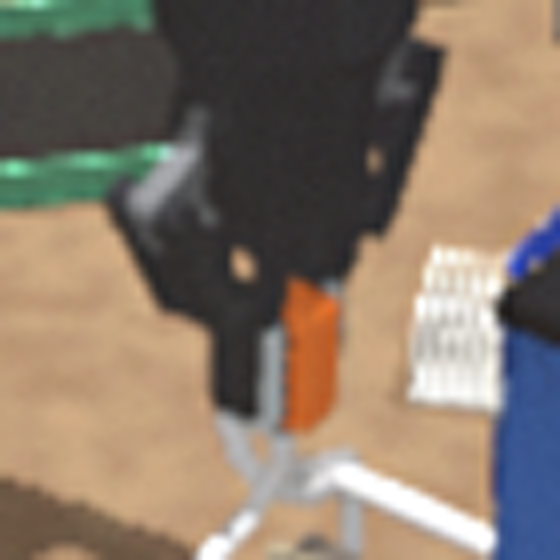

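The bail sits in the hook's valley at about crop (285,480), clear of the tip, with the fingers above it. I'll trim out the remaining side force.

```bash
python3 -m jog '[[[0.0003,-0.0007,0],[0,0,0]],[[0.0003,-0.0007,0],[0,0,0]],[[0.0003,-0.0007,0],[0,0,0]]]' >/dev/null
for i in 1 2 3 4 5 6 7 8 9 10 11 12 13 14; do python3 -m jog '[[[0,0,0],[0,0,0]]]'; done | python3 av.py; python3 rel.py
```

```text
n 14 F [ 3.    2.59 -0.14] sem [0.29 0.18 0.1 ] along ux,uy 0.9 3.86
t 24.25 along x,y mm -3.5 -0.0 z 0.1654 seat z 0.1396 F [ 4.15  3.08 -0.45] T [ 0.58  -0.803  0.005] yaw -35.91
```

```bash
python3 -m jog '[[[-0.0001,0.0004,0],[0,0,0]],[[-0.0001,0.0004,0],[0,0,0]],[[-0.0001,0.0004,0],[0,0,0]]]' >/dev/null
for i in 1 2 3 4 5 6 7 8 9 10 11 12 13 14; do python3 -m jog '[[[0,0,0],[0,0,0]]]'; done | python3 av.py; python3 rel.py
```

```text
n 14 F [3.79 2.49 0.21] sem [0.11 0.11 0.15] along ux,uy 1.59 4.24
t 25.95 along x,y mm -3.5 0.0 z 0.1653 seat z 0.1395 F [4.06 2.56 0.49] T [ 0.535 -0.762  0.03 ] yaw -35.91
```

```bash
python3 -m jog '[[[-0.0002,0.0005,0],[0,0,0]],[[-0.0002,0.0005,0],[0,0,0]],[[-0.0002,0.0005,0],[0,0,0]],[[-0.0002,0.0005,0],[0,0,0]]]' >/dev/null
for i in 1 2 3 4 5 6 7 8; do python3 -m jog '[[[0,0,0],[0,0,0]]]'; done | python3 av.py; python3 rel.py
```

```text
n 8 F [ 0.69  0.11 -0.08] sem [0.32 0.2  0.16] along ux,uy 0.49 0.5
t 27.15 along x,y mm -3.4 0.3 z 0.1652 seat z 0.1394 F [-0.18 -0.57  0.25] T [-0.156 -0.066 -0.008] yaw -35.92
```

```bash
python3 -m jog '[[[0,0,0],[0,0,0]],[[0,0,0],[0,0,0]],[[0,0,0],[0,0,0]]]' - 20; python3 -m jog '[[[0,0,0],[0,0,0]],[[0,0,0],[0,0,0]],[[0,0,0],[0,0,0]]]' 0.4
for i in 1 2 3 4 5 6; do python3 -m jog '[[[0,0,0],[0,0,0]]]'; done | python3 av.py; python3 rel.py
python3 shot.py w8
```

```text
t: 27.45
tool_pos: [0.5515, -0.226, 0.1653]
tool_rot: [-0.968, -2.988, 0.001]
contact_force: [-0.2, -1.2, -0.8]
opening: 0.0195
grip_force: 61.2
t: 27.75
tool_pos: [0.5516, -0.2258, 0.1653]
tool_rot: [-0.968, -2.989, -0.0]
contact_force: [-0.1, 0.3, -0.0]
opening: 0.034
grip_force: 0.0
n 6 F [ 0.37 -0.22  0.15] sem [0.2  0.17 0.16] along ux,uy 0.42 0.04
t 28.35 along x,y mm -3.3 0.5 z 0.1653 seat z 0.1395 F [0.68 0.45 0.11] T [-0.022  0.031 -0.013] yaw -35.91
28.35 [-0.514  0.034  1.745  0.     1.363 -1.458] [ 0.5516 -0.2259  0.1653] [-9.6850e-01 -2.9885e+00 -1.0000e-04] [0.68 0.45 0.11]
```

```bash
python3 - <<'E'
from station import optics
from h import *
d={n:optics.get_image(n) for n in("scene","side")};pickle.dump(d,open('im8.pkl','wb'))
w=cv2.imread('pics/w8.png');b=cv2.resize(d['side']['image'][150:240,230:320],(380,380),interpolation=2)
cv2.imwrite('pics/c8.png',np.hstack([cv2.resize(w,(420,315)),b[:315]]))
E
```

```text
(no output)
```

View pics/c8.png

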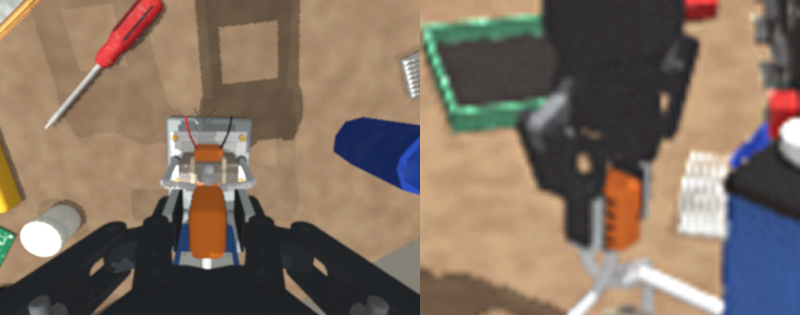

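The load hangs free in the hook with the grip between the open fingers, and the grip force is 0. I'll wait for rest, then check that it is still.

```bash
for i in 1 2 3 4 5; do python3 -m jog '[[[0,0,0],[0,0,0]],[[0,0,0],[0,0,0]],[[0,0,0],[0,0,0]],[[0,0,0],[0,0,0]],[[0,0,0],[0,0,0]]]' 0.5; done | python3 av.py; python3 shot.py w9; python3 -m jog '[[[0,0,0],[0,0,0]]]' >/dev/null; python3 shot.py w10
python3 - <<'E'
from h import *
for n in('w8','w9','w10'):
    w=pickle.load(open(n+'.pkl','rb'));m=mask(w['image'],(5,150,80),(20,255,255));m[:215]=0;m[:,:220]=0;m[:,290:]=0
    r=[b for b in blobs(m,100)];print(n,r)
E
```

```text
n 5 F [ 0.12 -0.18 -0.14] sem [0.23 0.12 0.3 ] along ux,uy 0.2 -0.07
31.0 [-0.514  0.034  1.745 -0.     1.363 -1.458] [ 0.5516 -0.2259  0.1653] [-0.9685 -2.9885  0.    ] [-0.32 -0.18  0.54]
31.15 [-0.514  0.034  1.745 -0.     1.363 -1.458] [ 0.5516 -0.2259  0.1653] [ 9.6850e-01  2.9885e+00 -1.0000e-04] [-0.82 -0.22 -1.15]
w8 [([231, 224, 45, 91, 3578], [252.8, 271.1])]
w9 [([231, 224, 45, 91, 3583], [252.9, 271.1])]
w10 [([231, 224, 45, 91, 3582], [252.9, 271.2])]
```

```bash
python3 -m jog '[[[0,0,0],[0,0,0]],[[0,0,0],[0,0,0]],[[0,0,0],[0,0,0]],[[0,0,0],[0,0,0]],[[0,0,0],[0,0,0]]]' 0.1 60
python3 rel.py
python3 -m jog '[[[0,0,-0.001],[0,0,0]],[[0,0,-0.003],[0,0,0]],[[0,0,-0.005],[0,0,0]],[[0,0,-0.0075],[0,0,0]],[[0,0,-0.01],[0,0,0]]]'>/dev/null; python3 rel.py
for i in 1 2 3; do python3 -m jog '[[[0,0,-0.0025],[0,0,0]],[[0,0,-0.005],[0,0,0]],[[0,0,-0.0075],[0,0,0]],[[0,0,-0.01],[0,0,0]],[[0,0,-0.0125],[0,0,0]]]'>/dev/null; python3 rel.py; done
```

```text
t: 31.7
tool_pos: [0.5515, -0.2261, 0.1653]
tool_rot: [-0.969, -2.988, 0.001]
contact_force: [-1.3, -1.1, -0.1]
opening: 0.019
grip_force: 61.4
t 31.7 along x,y mm -3.3 0.3 z 0.1653 seat z 0.1395 F [-1.27 -1.09 -0.14] T [-0.182  0.21  -0.04 ] yaw -35.92
t 32.2 along x,y mm -3.4 0.3 z 0.1754 seat z 0.1496 F [-1.62 -1.71 -0.87] T [-0.357  0.261  0.004] yaw -35.92
t 32.7 along x,y mm -3.4 0.4 z 0.1878 seat z 0.162 F [-1.88 -3.07 -2.32] T [-0.497  0.313 -0.06 ] yaw -35.92
t 33.2 along x,y mm -3.4 0.5 z 0.2002 seat z 0.1744 F [-1.27 -2.76 -3.27] T [-0.525  0.23  -0.017] yaw -35.91
t 33.7 along x,y mm -3.6 0.8 z 0.2127 seat z 0.1869 F [-0.9  -2.23 -4.52] T [-0.206  0.205  0.012] yaw -35.91
```

```bash
for i in 1 2; do python3 -m jog '[[[0,0,-0.002],[0,0,0]],[[0,0,-0.004],[0,0,0]],[[0,0,-0.006],[0,0,0]],[[0,0,-0.009],[0,0,0]],[[0,0,-0.0128],[0,0,0]]]'>/dev/null; python3 rel.py; done
for i in 1 2 3; do python3 -m jog '[[[0,0,0],[0,0,0]],[[0,0,0],[0,0,0]]]'>/dev/null; python3 rel.py; done
```

```text
t 34.2 along x,y mm -3.6 0.8 z 0.2255 seat z 0.1997 F [-0.7   0.39 -4.12] T [-0.016  0.069 -0.009] yaw -35.9
t 34.7 along x,y mm -3.5 0.5 z 0.2384 seat z 0.2126 F [ 0.33  0.27 -5.18] T [0.005 0.047 0.007] yaw -35.92
t 34.9 along x,y mm -3.2 0.5 z 0.2386 seat z 0.2128 F [ 0.13 -0.3  -5.41] T [0.041 0.002 0.014] yaw -35.91
t 35.1 along x,y mm -3.4 0.5 z 0.2382 seat z 0.2124 F [ 0.11  0.49 -5.82] T [ 0.013  0.029 -0.   ] yaw -35.91
t 35.3 along x,y mm -3.4 0.5 z 0.2383 seat z 0.2125 F [-0.09 -0.25 -5.29] T [-0.029 -0.004  0.004] yaw -35.91
```

```bash
python3 -m jog '[[[0.006,0,0],[0,0,0]],[[0.014,0,0],[0,0,0]],[[0.024,0,0],[0,0,0]],[[0.036,0,0],[0,0,0]],[[0.05,0,0],[0,0,0]]]'>/dev/null; python3 rel.py
python3 -m jog '[[[0.015,0,0],[0,0,0]],[[0.032,0,0],[0,0,0]],[[0.05,0.015,-0.005],[0,0,0]],[[0.075,0.045,-0.015],[0,0,0]],[[0.1,0.078,-0.025],[0,0,0]]]'>/dev/null
python3 -m jog '[[[0.024,0.031,-0.005],[0,0,0]],[[0.048,0.062,-0.005],[0,0,0]],[[0.072,0.093,-0.005],[0,0,0]],[[0.096,0.124,-0.005],[0,0,0]],[[0.12,0.155,-0.005],[0,0,0]]]'>/dev/null
python3 -m jog '[[[0.02,0.031,0],[0,0,0]],[[0.04,0.06,0],[0,0,0]],[[0.06,0.085,0],[0,0,0]],[[0.07,0.1,0],[0,0,0]],[[0.075,0.108,0],[0,0,0]]]'>/dev/null
python3 -m jog '[[[0,0,0],[0,0,0]],[[0,0,0],[0,0,0]]]'>/dev/null
python3 shot.py w11; python3 - <<'E'
from station import optics
from h import *
w=pickle.load(open('w11.pkl','rb'));S=optics.get_image('scene')
g=mask(w['image'],(60,80,40),(90,255,220));h=cv2.convexHull(cv2.findNonZero(g));q=cv2.approxPolyDP(h,5,True)[:,0];print(q.tolist())
for p in q:print(plane(w,p,.02)[:2].round(4),plane(w,p,0)[:2].round(4))
E
```

```text
t 35.8 along x,y mm -54.5 0.3 z 0.2384 seat z 0.2126 F [-0.39 -0.15 -5.7 ] T [ 0.011 -0.004  0.054] yaw -35.91
37.5 [ 3.510e-01 -1.830e-01  1.776e+00 -1.000e-03  1.549e+00 -5.920e-01] [0.472  0.2518 0.2684] [ 9.6900e-01  2.9882e+00 -1.3000e-03] [ 0.29  0.14 -6.24]
[[326, 158], [301, 188], [206, 193], [187, 178], [251, 94]]
[0.5206 0.3398] [0.526  0.3422]
[0.5363 0.2878] [0.5425 0.2876]
[0.462  0.1725] [0.4645 0.1663]
[0.4288 0.1644] [0.4295 0.1578]
[0.3911 0.3046] [0.3899 0.3052]
```

View pics/w11.png

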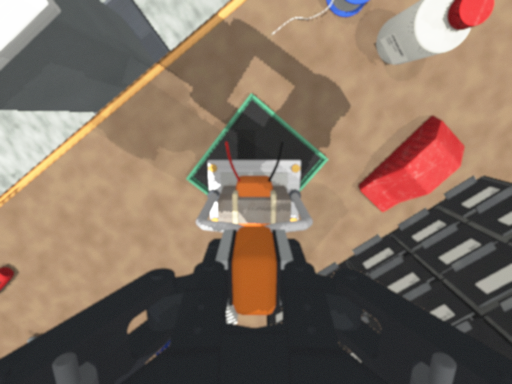

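The load hangs over the tray. The visible tray corners put its centre at about (0.475, 0.249), which is right under the load, so I'll lower it.

```bash
python3 -m jog '[[[0,0,0.015],[0,0,0]],[[0,0,0.035],[0,0,0]],[[0,0,0.055],[0,0,0]],[[0,0,0.075],[0,0,0]],[[0,0,0.095],[0,0,0]]]'>/dev/null
python3 -m jog '[[[0,0,0.015],[0,0,0]],[[0,0,0.026],[0,0,0]],[[0,0,0.034],[0,0,0]],[[0,0,0.04],[0,0,0]],[[0,0,0.044],[0,0,0]]]'>/dev/null; python3 f.py
for i in 1 2; do python3 -m jog '[[[0,0,0.0007],[0,0,0]],[[0,0,0.0014],[0,0,0]],[[0,0,0.002],[0,0,0]],[[0,0,0.002],[0,0,0]]]'>/dev/null; python3 f.py; done
for i in 1 2 3; do python3 -m jog '[[[0,0,0],[0,0,0]]]'>/dev/null; python3 f.py; done
```

```text
t 38.6 p [0.4725 0.2527 0.1294] F [-0.27  0.47 -6.02] T [0.045 0.065 0.025] op 0.0189 g 60.684181451797485
t 39.0 p [0.4724 0.2527 0.1278] F [ 0.31  0.32 -5.24] T [ 0.038  0.032 -0.075] op 0.0193 g 60.67028045654297
t 39.4 p [0.4721 0.2526 0.1252] F [ 0.14 -0.29 -5.26] T [0.012 0.061 0.011] op 0.0196 g 60.66962242126465
t 39.5 p [0.4722 0.2526 0.1253] F [-0.61 -1.73 -5.07] T [-0.008  0.027 -0.01 ] op 0.0188 g 60.670902729034424
t 39.6 p [0.4722 0.2526 0.1254] F [-0.21 -0.34 -4.55] T [0.056 0.033 0.079] op 0.0192 g 60.67004442214966
t 39.7 p [0.4722 0.2526 0.1254] F [ 0.02  0.92 -5.29] T [0.017 0.046 0.04 ] op 0.0194 g 60.6696617603302
```

```bash
python3 -m jog '[[[0,0,0.0015],[0,0,0]],[[0,0,0.003],[0,0,0]],[[0,0,0.004],[0,0,0]],[[0,0,0.004],[0,0,0]]]'>/dev/null; python3 f.py
for i in 1 2 3; do python3 -m jog '[[[0,0,0.0005],[0,0,0]],[[0,0,0.0008],[0,0,0]],[[0,0,0.0008],[0,0,0]],[[0,0,0.0008],[0,0,0]]]'>/dev/null; python3 f.py; python3 -m jog '[[[0,0,0],[0,0,0]]]'>/dev/null; python3 f.py; done
```

```text
t 40.1 p [0.4723 0.2526 0.1217] F [-0.16 -1.34 -2.56] T [-0.151  0.21   0.035] op 0.0194 g 61.12651705741882
t 40.5 p [0.4726 0.2525 0.1216] F [-3.33 -3.17  5.24] T [-0.575  0.896  0.093] op 0.0195 g 62.192816734313965
t 40.6 p [0.4726 0.2525 0.1217] F [-4.34 -3.15  5.36] T [-0.534  0.845  0.06 ] op 0.0195 g 62.19012916088104
t 41.0 p [0.4727 0.2525 0.1216] F [-4.79 -4.47  9.61] T [-0.748  1.214  0.033] op 0.0193 g 62.66414701938629
t 41.1 p [0.4727 0.2526 0.1217] F [-4.11 -3.4   9.03] T [-0.655  1.244  0.072] op 0.0191 g 62.66412913799286
t 41.5 p [0.4727 0.2526 0.1216] F [-6.18 -5.42 13.62] T [-0.878  1.58   0.025] op 0.0194 g 63.13762843608856
t 41.6 p [0.4727 0.2526 0.1217] F [-6.64 -4.98 12.68] T [-0.821  1.52  -0.003] op 0.0192 g 63.13841164112091
```

```bash
python3 -m jog '[[[0,0,-0.001],[0,0,0]],[[0,0,-0.0017],[0,0,0]],[[0,0,-0.0017],[0,0,0]],[[0,0,-0.0017],[0,0,0]]]'>/dev/null; python3 f.py
python3 -m jog '[[[0,0,0],[0,0,0]],[[0,0,0],[0,0,0]],[[0,0,0],[0,0,0]],[[0,0,0],[0,0,0]]]' 0.6 >/dev/null; python3 f.py
python3 -m jog '[[[0,0,0],[0,0,0]],[[0,0,-0.005],[0,0,0]],[[0,0,-0.015],[0,0,0]],[[0,0,-0.03],[0,0,0]],[[0,0,-0.05],[0,0,0]]]' >/dev/null
python3 -m jog '[[[0,0,-0.03],[0,0,0]],[[0,0,-0.06],[0,0,0]],[[-0.02,0,-0.09],[0,0,0]],[[-0.05,0,-0.1],[0,0,0]],[[-0.06,0,-0.1],[0,0,0]]]' >/dev/null
python3 -m jog '[[[0,0,0],[0,0,0]],[[0,0,0],[0,0,0]],[[0,0,0],[0,0,0]]]' >/dev/null
python3 shot.py w12;python3 - <<'E'
from station import optics
from h import *
d={n:optics.get_image(n) for n in("scene","side")};pickle.dump(d,open('im12.pkl','wb'))
w=cv2.imread('pics/w12.png');b=d['side']['image'][110:210,200:340];b=cv2.resize(b,(400,286),interpolation=2)
cv2.imwrite('pics/c12.png',np.hstack([cv2.resize(w,(381,286)),b]))
E
```

```text
t 42.0 p [0.4726 0.2526 0.1217] F [-3.56 -3.75  7.52] T [-0.526  0.874  0.086] op 0.0193 g 62.29018807411194
t 42.4 p [0.4723 0.2528 0.1205] F [ 1.05  0.31 -0.42] T [-0.013 -0.044  0.008] op 0.0512 g 0.0
43.7 [ 0.265 -0.112  1.711  0.     1.545 -0.68 ] [0.5196 0.2178 0.2695] [-9.6680e-01 -2.9869e+00  1.5000e-03] [-0.73  0.07  0.13]
```

View pics/c12.png

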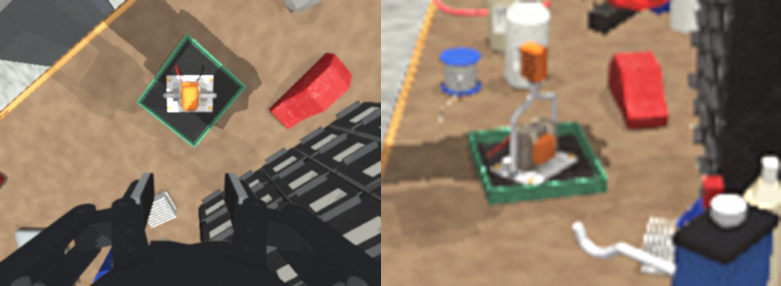

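The load stands upright in the tray. In the wrist half its plate centre is at (190,94) and the tray centre at (191,91), and the hook is empty in the side half. Handing in.

```bash
python3 -c "
from station import job
print(job.finish_job())"
```

```text
the job is handed in; nothing more can be done
None
```

The transformer was hung in the hook and came to rest, then lifted off and set upright within a few mm of the tray's centre; the job was handed in at about 44 s, and no verdict was shown.

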